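# Close up the lamp storage case

## Robot

A 6-joint arm with a two-finger parallel gripper is mounted at the origin on the work surface. World frame = base frame: x ahead of the robot, y to its left, z up, the work surface at z = 0. Lengths are in m, angles in rad, forces in N, time in s.
With the tool pointing down it reaches from about 0.275 to 0.85 m from the base axis. Payload 19 kg.
Tool frame: the origin (TCP) lies midway between the tips of the shut fingers; the grasp point (between the pads) lies 19 mm behind it (arm.pinch_z is the distance from the TCP to the grasp point, in m); z points along the fingers, y is the line along which they close (so a half turn about z gives the same grasp; the last joint's range is limited). The gripper opens to 85 mm and grips with 20 to 120 N. Pads are 22 mm wide; open, the fingers measure 114 mm over their backs; the gripper's body (76 mm by 85 mm) begins 54 mm behind the grasp point. The pads swing forward as they close: fully open they stand 13 mm farther back than shut.
Start: joints at [-1.481, 0.15, 1.437, -0, 1.554, -0.134], TCP at [0.128, -0.561, 0.231] pointing down, gripper open.
Joint ranges: [-2.8, 2.8], [-0.68, 2.1], [0.12, 2.68], [-1.39, 4.53], [0.16, 2.79], [-2.81, 2.81]. Speed limits (rad/s): [1.89, 1.89, 2.22, 3.01, 3.01, 3.01].

## Interface

Orientations are given as a 3x3 rotation matrix whose columns are the frame's x, y, z axes.
In Python, from workcell import observe, get_image, camera_params, arm gives the robot as it stands.
- The arm moves only by the tool play_rows, never from a script. Its argument "moves" is a list of rows, each a list of 5 numbers: the gripper's target within -1 to 1 (fully open at 1, half-way at 0, shut at -1), then the shift along the tool's x, y, z scaled (see below), then the turn about the tool's z scaled (see below). In form: [[gripper, x, y, z, turn], ...]. A call has exactly 5 rows; each row shifts and turns the commanded pose from where the row before left it, along the tool's axes as they then stand; what a row does not reach is not made up. The controller multiplies each number of a shift by 0.03 m and each number of a turn by 0.12 rad. A row lasts 1/12 s, in which the tool goes at most 41.7 mm and 7.16 degrees, less where a joint would pass 70% of its speed; a pose out of reach is approached as far as the arm can. A call with a number of a shift or a turn outside -1 to 1 is refused whole. A call with a gripper value outside its range is refused whole. The fingers move at their own pace and stop on an object; "grip_force" is the grip in N (left out, the last holds). Time passes only in rows, so rows that do not move let the fingers close, or fill a call up. It gives the time, the measured TCP pose, the force, the opening and the grip force at its end, in the units of the state.
- observe(): the state, without advancing time (a new reading comes with each control period).
- get_image(name): name is "scene" or "top" or "wrist"; returns the picture (400x640x3 uint8, red, green, blue); there is no depth.
- camera_params(name): a dict with "vfov" (degrees; the focal length in pixels is half the picture's height over the tangent of half this angle, whatever the lens; pixels are square), "cx", "cy" (the principal point, pixels), "distortion" ([k1, k2, p1, p2, k3] as OpenCV has them; the pictures are not rectified), "R" (3x3) and "t" (3): a world point X has camera coordinates R X + t. Camera axes: x right, y down, z forward; pixel columns grow to the right and rows downward; lengths in m; the calibration is good to about 2 mm. A picture is of the moment at which its call begins: read the wrist's pose just before it. camera_params takes no time and is no camera call; for the wrist camera it gives the pose at the moment of the call.
- arm.hand_in(): hands the job in; it is judged then, once.
The state is a dict: "t": time; "joint_positions": joint angles; "dq": joint speeds; "effort": joint torques, N m; "tool_pos": TCP position; "tcp_rot": TCP orientation; "contact_force": force on the tool from outside, world axes, zero at the start; "wrist_torque": the same for the moment, N m; "opening": finger opening in m; "finger_force": force on a finger pad.
Only numpy, scipy, OpenCV 4.12 (cv2) and the standard library are available. Lean on these libraries where they do the work, as an engineer would, in place of code of your own. Each camera call takes 0.05 s, during which the arm holds its last target. There are 200 camera calls.

## Task

Close the case of spectrometer lamps on the bench: push the orange retaining flap down flat over the two lamps first, then push the blue cover over and press it fully shut. Push with the fingertips or the outside of the fingers only: do not grip or lift anything, leave the lamps lying in their cradles and the bottle, flask and beaker standing where they are, and finish clear of everything.

Things in the scene. Friction and masses are not known exactly. Their poses are not given: they have to be found in the camera images.
- case: Cream open lamp case, fixed to the bench, 200 (x) x 200 (y) x 75 mm high, walls 5 mm, yaw -0.9 to 0.5 rad. Origin: centre of its underside, on the bench; z up. Cover hinged along its +y rim, flap just inside its -y wall. Hinge lines run along the case's x, centred on x = 0: cover's at y = +100, z = 75.5 mm, flap's at y = -85, z = 60 mm (case frame).
- cover (a joint): Angle of the blue cover, a flat panel 200 (along hinge) x 200 (hinge to free edge) x 6 mm. 0 = shut, flat on the rim, outer face 81.5 mm above the bench; 1.57 = upright; more = leaning outwards to the case's +y; stop at 2.0. Starts at 1.65 to 1.95. Friction holds any angle (about 3 N at the free edge moves it), no spring or latch: push it all the way, on its outer face.
- cover_edge (a point): Middle of the cover's free edge (half-way through its thickness), 200 mm from the cover's hinge line; 276 mm above the bench when the cover is upright.
- flap (a joint): Angle of the orange flap, a flat panel 170 (along hinge) x 110 (hinge to free edge) x 4 mm. 0 = flat over the lamps, against a stop, mid-thickness 60 mm above the bench; 1.57 = upright; stop at 1.75. Starts at 1.3 to 1.7. Friction holds any angle (about 1 N at the free edge moves it): push it all the way, on its outer (-y) face towards +y. It does not block the cover.
- flap_edge (a point): Middle of the flap's free edge, 110 mm from the flap's hinge line; 170 mm above the bench when the flap is upright.
- lamp_a_center (a point): Centre of a loose lamp (pale glass cylinder with black base, diameter 38, length 150 mm, along the case's x) lying in the foam cradle at y = -40 mm of the case; its top is 49 mm above the bench, 9 mm under the folded flap. To be left alone.
- lamp_b_center (a point): Centre of the other loose lamp, the same, lying in the cradle at y = +40 mm of the case. To be left alone.
- bottle_center (a point): Bystander: white jar with cap, diameter 68, height 140 mm; point on its axis 70 mm above its base. Loose.
- flask_center (a point): Bystander: amber volumetric flask with a narrow neck, diameter 68, height 155 mm; point on its axis 70 mm above its base. Loose.
- beaker_center (a point): Bystander: white beaker, diameter 68, height 75 mm; point on its axis 37.5 mm above its base. Loose.

How it is judged:
On the way, in this order (a step that is already met when the one before it is completed fails the run):
1. the orange flap is folded down flat (within 0.08 rad) while the cover is still open (over 0.5 rad) (value of joint flap below 0.08 rad and value of joint cover above 0.5 rad), for 0.2 s.
2. the blue cover is shut (within 0.03 rad) over the folded flap (value of joint cover below 0.03 rad and value of joint flap below 0.08 rad), for 0.2 s.
At the end, for the whole second after the job is handed in: The flap lies flat (within 0.08 rad), the cover is shut on the rim (within 0.03 rad, 6 mm at its free edge) and at rest, the lamps are within 20 mm and the bottle, flask and beaker within 30 mm of where they began (all of step 2 and velocity of joint cover between -0.05 and 0.05 rad/s and distance of each of lamp_a_center, lamp_b_center from where it was at the start of the episode below 0.02 m and distance of each of bottle_center, flask_center, beaker_center from where it was at the start of the episode below 0.03 m); the robot touches nothing.
It fails at once if the flap or the cover is gripped or struck (fingers on it with over 35 N while it is still more than 0.15 rad from flat) ((contact force between the fingers and flap above 35 N and value of joint flap above 0.15 rad) or (contact force between the fingers and cover above 35 N and value of joint cover above 0.15 rad)).
It fails at once if the cover is brought in (under 0.8 rad) while the flap still stands (over 0.3 rad) (value of joint cover below 0.8 rad and value of joint flap above 0.3 rad).
It fails at once if a lamp is lifted or moved by more than 20 mm (distance of any of lamp_a_center, lamp_b_center from where it was at the start of the episode above 0.02 m).
It fails at once if the bottle, flask or beaker is lifted, moved by more than 30 mm or tipped (distance of any of bottle_center, flask_center, beaker_center from where it was at the start of the episode above 0.03 m or angle between any of bottle_center, flask_center, beaker_center's own z axis and vertical above 0.3 rad).
It also fails if it takes over 59 s, if anything falls off the work surface, if the arm or the gripper's body presses on something with over 40 N, if the wrist force passes 120 N, or if a joint passes its speed limit or range.

## Working session

There is one attempt and no reset: what is moved stays moved. The work goes in short steps, Python scripts to look and compute and a tool call to move; the robot and the scene stay as the last step left them, time stands still between calls to the robot, and variables do not carry over. Pictures are saved under pics/ and viewed, at most 10 in all, crops included, and the job is handed in when it is done.

Besides the shell and the picture viewer there is one more tool, called after "Call:" in YAML: its name, and indented under it one key for each argument. play_rows: Moves the arm, as the interface text tells. Its arguments: {"type":"object","properties":{"moves":{"type":"array"},"grip_force":{"type":"number"}},"required":["moves"]}

```bash
mkdir -p pics; python3 - <<'E'
from workcell import observe,get_image,camera_params,arm
import cv2,numpy as np
for n in("scene","top"):
    cv2.imwrite(f"pics/{n}0.png",get_image(n)[:,:,::-1]); c=camera_params(n); print(n,c)
s=observe();print(s['t'],s['tool_pos'],np.round(s['tcp_rot'],3),s['opening'])
E
```

```text
scene {'vfov': 55.50588546784808, 'cx': 323.9832692553284, 'cy': 202.12502601291806, 'distortion': array([-0.05801305,  0.        ,  0.        ,  0.        ,  0.        ]), 'R': array([[ 0.73024689,  0.68317393, -0.00358578],
       [ 0.48620085, -0.52337463, -0.69977691],
       [-0.47994606,  0.5092665 , -0.71435244]]), 't': array([-0.41275095, -0.22068183,  1.01282903])}
top {'vfov': 49.84672788666914, 'cx': 323.41749931878223, 'cy': 205.7820978118197, 'distortion': array([-0.02981671,  0.        ,  0.        ,  0.        ,  0.        ]), 'R': array([[ 0.00710879, -0.99990776, -0.01157282],
       [-0.99544238, -0.00597547, -0.09517755],
       [ 0.09509962,  0.01219667, -0.99539304]]), 't': array([-0.0074122 ,  0.61218525,  0.8151791 ])}
0.1 [ 0.12755739 -0.56044922  0.23074806] [[ 0.975  0.222 -0.   ]
 [ 0.222 -0.975  0.001]
 [ 0.    -0.001 -1.   ]] 0.08562968035501677
```

View pics/top0.png

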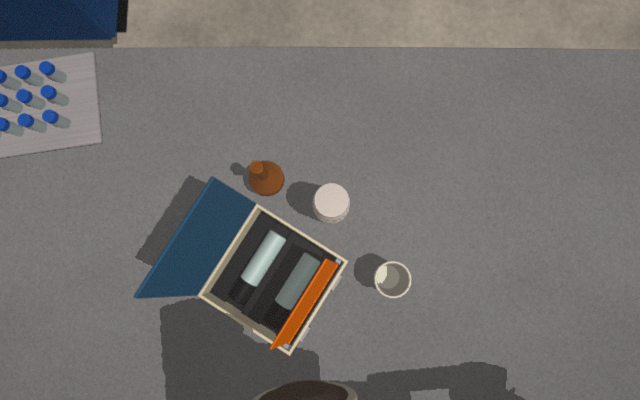

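View pics/scene0.png

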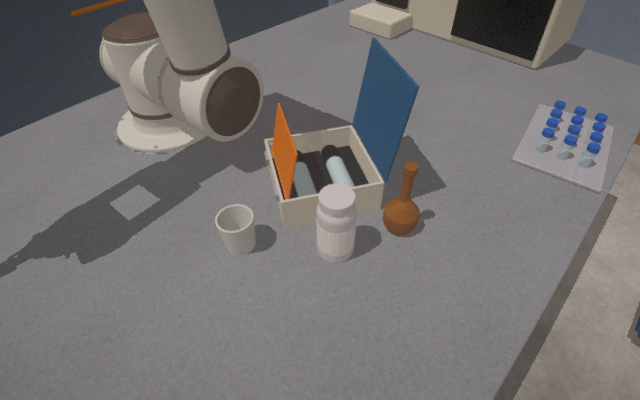

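The top view shows the case rim corners at about (258,206), (347,262), (290,354), (199,296). The cover leans out to the left, with its free edge from (212,178) to (136,297). The flap's free edge runs from (338,262) to (272,348). The flask is at (267,178), the bottle at (331,203) and the beaker at (393,280).

```bash
cat > h.py <<'E'
import numpy as np,cv2
from workcell import camera_params
def ray(n,uv):
    c=camera_params(n);f=200/np.tan(np.radians(c['vfov']/2))
    K=np.array([[f,0,c['cx']],[0,f,c['cy']],[0,0,1]])
    p=cv2.undistortPoints(np.array(uv,float).reshape(-1,1,2),K,c['distortion'])[:,0]
    R=c['R'];return -R.T@c['t'],np.c_[p,np.ones(len(p))]@R
def onz(n,uv,z):
    o,d=ray(n,uv);return o+d*((z-o[2])/d[:,2])[:,None]
def hinge_angle(n,uv,C,Rz,hy,hz):
    # ray midpoint of free edge intersect case plane x=0 -> angle
    o,d=ray(n,uv);o=Rz.T@(o-C);d=d@Rz
    q=o+d*((0-o[0])/d[:,0])[:,None]
    return q
E
python3 - <<'E'
from h import *
from scipy.optimize import brentq
P=onz("top",[(258,206),(347,262),(290,354),(199,296)],.075);print(P.round(3))
C=P.mean(0);C[2]=0
ya=(P[0]+P[3]-P[1]-P[2])[:2];xa=(P[0]+P[1]-P[2]-P[3])[:2]
print("len",np.linalg.norm(ya)/2,np.linalg.norm(xa)/2)
y1=np.arctan2(-ya[0],ya[1]);y2=np.arctan2(xa[1],xa[0]);print("C",C,"yaw",y1,y2)
yaw=(y1+y2)/2
Rz=np.array([[np.cos(yaw),-np.sin(yaw),0],[np.sin(yaw),np.cos(yaw),0],[0,0,1]])
def ang(uv,L,hy,hz,s):
    # midpoint of edge corners: each ray meets the circle of radius L about the hinge (case y,z)
    for p in uv:
        o,d=ray("top",[p]);o=Rz.T@(o-C);d=(d@Rz)[0]
        best=[]
        zz=np.linspace(.05,.3,2501);q=o+d*((zz-o[2])/d[2])[:,None]
        r=np.hypot(q[:,1]-hy,q[:,2]-hz)-L
        for i in np.where(r[1:]*r[:-1]<0)[0]:
            a=np.arctan2(q[i,2]-hz,s*(q[i,1]-hy)); best.append((round(a,3),q[i].round(3)))
        print(p,best)
ang([(212,178),(136,297)],.2,.1,.0755,-1)
ang([(338,262),(272,348)],.11,-.085,.06,1)
for n,uv,z in(("bottle",(332,200),.14),("beaker",(393,279),.075),("flask",(267,179),.035),("neck",(257,167),.155)):
    q=onz("top",[uv],z)[0];print(n,q.round(3),(Rz.T@(q-C)).round(3))
print("tcp case",Rz.T@(np.array([.1276,-.5604,.23])-C), Rz[:2,:2])
E
```

```text
[[ 0.607  0.118  0.075]
 [ 0.505 -0.048  0.075]
 [ 0.339  0.054  0.075]
 [ 0.441  0.223  0.075]]
len 0.19553259330705694 0.19567814679607523
C [0.47269965 0.08672197 0.        ] yaw -0.5477179239888814 -0.5583675745216304
(212, 178) [(np.float64(1.752), array([0.098, 0.136, 0.272]))]
(136, 297) [(np.float64(1.743), array([-0.097,  0.134,  0.273]))]
(338, 262) [(np.float64(1.528), array([ 0.091, -0.08 ,  0.17 ]))]
(272, 348) [(np.float64(1.373), array([-0.081, -0.063,  0.168]))]
bottle [ 0.612 -0.019  0.14 ] [ 0.174 -0.017  0.14 ]
beaker [ 0.474 -0.132  0.075] [ 0.116 -0.185  0.075]
flask [0.664 0.108 0.035] [0.152 0.118 0.035]
neck [0.665 0.108 0.155] [0.153 0.119 0.155]
tcp case [ 0.04626377 -0.73192915  0.23      ] [[ 0.85093017  0.52527882]
 [-0.52527882  0.85093017]]
```

Call:
play_rows:
  moves:
    - [-1,0,0,0,-0.8]
    - [-1,0,0,0,-0.8]
    - [-1,0,0,0,-0.8]
    - [-1,0,0,0,-0.8]
    - [-1,0,0,0,-0.8]
  grip_force: 20

```text
t: 0.52
tool_pos: [0.1276, -0.5605, 0.2309]
tcp_rot: [[0.759, 0.651, -0.0], [0.651, -0.759, 0.001], [0.0, -0.001, -1.0]]
contact_force: [-0.1, -0.1, -0.2]
opening: 0.0257
finger_force: 0.0
```

Call:
play_rows:
  moves:
    - [-1,0,0,0,-0.8]
    - [-1,0,0,0,-0.8]
    - [-1,0,0,0,-0.8]
    - [-1,0,0,0,-0.22]
    - [-1,0,0,0,0]

```text
t: 0.93
tool_pos: [0.1276, -0.5605, 0.231]
tcp_rot: [[0.524, 0.852, -0.0], [0.852, -0.524, 0.001], [0.001, -0.0, -1.0]]
contact_force: [0.1, -0.8, 0.1]
opening: 0.0003
finger_force: 0.0
```

Call:
play_rows:
  moves:
    - [-1,0.8,-0.1,0,0]
    - [-1,0.8,-0.1,0,0]
    - [-1,0.8,-0.1,0,0]
    - [-1,0.8,-0.1,0,0]
    - [-1,0.8,-0.1,0,0]

```text
t: 1.35
tool_pos: [0.1781, -0.4494, 0.231]
tcp_rot: [[0.527, 0.85, -0.0], [0.85, -0.527, 0.001], [0.0, -0.0, -1.0]]
contact_force: [0.2, -0.5, 0.4]
opening: 0.0001
finger_force: 0.0
```

```bash
cat >> h.py <<'E'
yaw=-.553;C=np.array([.4727,.0867,0])
Rz=np.array([[np.cos(yaw),-np.sin(yaw),0],[np.sin(yaw),np.cos(yaw),0],[0,0,1]])
def st():
    from workcell import observe
    s=observe();print(round(s['t'],2),"case tcp",(Rz.T@(np.array(s['tool_pos'])-C)).round(4),"R",(Rz.T@s['tcp_rot']).round(3).tolist(),"F",(Rz.T@s['contact_force']).round(1),s['opening'])
E
python3 -c "from h import *;st()"
```

```text
1.35 case tcp [ 0.0309 -0.611   0.231 ] R [[0.002, 1.0, -0.0], [1.0, -0.002, 0.0], [0.0, -0.0, -1.0]] F [ 0.5 -0.3  0.4] 9.244781185838194e-05
```

Call:
play_rows:
  moves:
    - [-1,0.77,-0.1,0,0]
    - [-1,0.77,-0.1,0,0]
    - [-1,0.77,-0.1,0,0]
    - [-1,0.77,-0.1,0,0]
    - [-1,0.77,-0.1,0,0]

```text
t: 1.77
tool_pos: [0.2259, -0.3433, 0.2312]
tcp_rot: [[0.527, 0.85, -0.0], [0.85, -0.527, 0.0], [0.0, -0.0, -1.0]]
contact_force: [0.8, -0.3, -0.3]
opening: 0.0
finger_force: 0.0
```

Call:
play_rows:
  moves:
    - [-1,0.77,-0.1,0,0]
    - [-1,0.77,-0.1,0,0]
    - [-1,0.77,-0.1,0,0]
    - [-1,0.77,-0.1,0,0]
    - [-1,0.77,-0.1,0,0]

```text
t: 2.18
tool_pos: [0.2737, -0.2371, 0.2312]
tcp_rot: [[0.527, 0.85, 0.0], [0.85, -0.527, 0.0], [0.0, -0.0, -1.0]]
contact_force: [0.5, -1.0, 0.4]
opening: -0.0001
finger_force: 0.0
```

Call:
play_rows:
  moves:
    - [-1,0.77,-0.1,0,0]
    - [-1,0.77,-0.1,0,0]
    - [-1,0.77,-0.1,0,0]
    - [-1,0.77,-0.1,0,0]
    - [-1,0.77,-0.1,0,0]

```text
t: 2.6
tool_pos: [0.3216, -0.1309, 0.2313]
tcp_rot: [[0.527, 0.85, 0.0], [0.85, -0.527, 0.0], [0.0, 0.0, -1.0]]
contact_force: [0.5, -0.3, 0.1]
opening: 0.0003
finger_force: 0.0
```

Call:
play_rows:
  moves:
    - [-1,0.77,0,0,0]
    - [-1,0.77,0,0,0]
    - [-1,0.77,0,0,0]
    - [-1,0.5,0,0,0]
    - [-1,0,0,0,0]

```text
t: 3.02
tool_pos: [0.3664, -0.0584, 0.2312]
tcp_rot: [[0.524, 0.852, -0.0], [0.852, -0.524, 0.001], [0.001, -0.0, -1.0]]
contact_force: [-0.4, -0.6, -0.8]
opening: -0.0
finger_force: 0.0
```

Call:
play_rows:
  moves:
    - [-1,0,0,0.7,0]
    - [-1,0,0,0.7,0]
    - [-1,0,0,0.7,0]
    - [-1,0,0,0.7,0]
    - [-1,0,0,0,0]

```text
t: 3.43
tool_pos: [0.3639, -0.0601, 0.1441]
tcp_rot: [[0.526, 0.85, -0.005], [0.85, -0.526, 0.002], [-0.001, -0.005, -1.0]]
contact_force: [-1.1, 0.3, -0.6]
opening: -0.0001
finger_force: 0.0
```

```bash
python3 - <<'E'
from h import *;st()
from workcell import get_image
a=get_image("wrist");b=get_image("scene")
cv2.imwrite("pics/w1.png",np.hstack([cv2.resize(a,(400,250)),cv2.resize(b,(400,250))])[:,:,::-1])
E
```

```text
3.43 case tcp [-0.0155 -0.1821  0.1441] R [[0.001, 1.0, -0.005], [1.0, -0.001, -0.001], [-0.001, -0.005, -1.0]] F [-1.1 -0.3 -0.6] -0.00010420522544147196
```

View pics/w1.png

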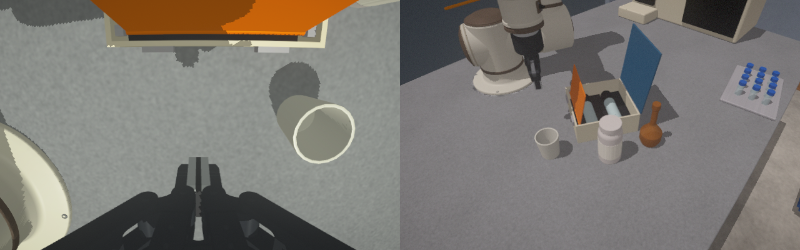

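The wrist view shows the closed fingers at (198,165) aligned with the flap, with the beaker to the right at (322,130) and clear. The scene view agrees.

```bash
python3 - <<'E'
from h import *;st()
c=camera_params("wrist");o=-c['R'].T@c['t'];print("cam case",Rz.T@(o-C), c['vfov'])
print("cam axis case",Rz.T@c['R'][2])
from workcell import get_image
b=get_image("scene");cv2.imwrite("pics/s2.png",cv2.resize(b[0:260,120:460],None,fx=2.3,fy=2.3,interpolation=cv2.INTER_CUBIC)[:,:,::-1])
E
```

```text
3.53 case tcp [-0.014  -0.1817  0.1477] R [[0.001, 1.0, -0.001], [1.0, -0.001, -0.0], [-0.0, -0.001, -1.0]] F [ 1.  -0.3  1.3] 9.610706533334088e-05
cam case [-0.01376685 -0.10004941  0.29149871] 58.21339707592139
cam axis case [-0.00203712 -0.32147268 -0.94691666]
```

View pics/s2.png

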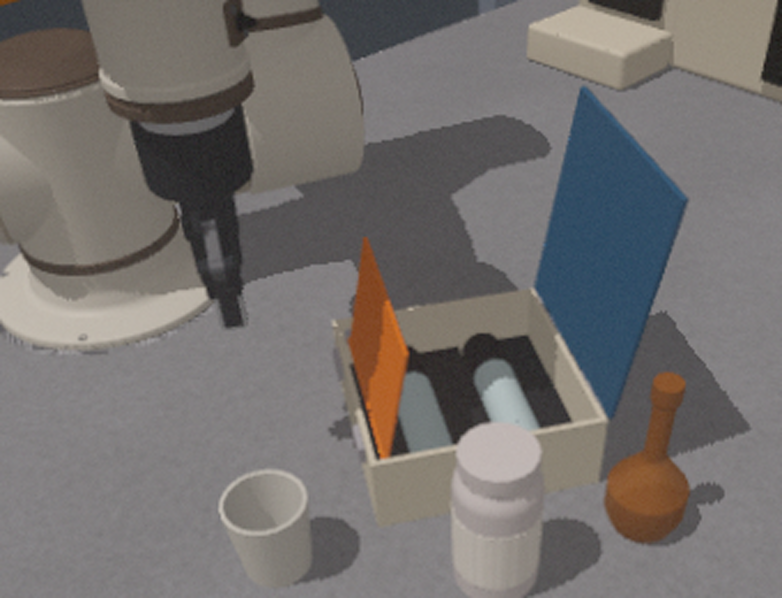

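The closed fingers (tip at (232,322) in the crop) stand behind the flap. The large arm barrel at (300,100) is toward the cover side, so I'll check its clearance from the top view.

```bash
python3 - <<'E'
from h import *;st()
from workcell import get_image,observe
print(np.round(observe()['joint_positions'],3))
b=get_image("top");cv2.imwrite("pics/t3.png",b[:,:,::-1])
E
```

```text
3.58 case tcp [-0.0135 -0.1815  0.1484] R [[0.0, 1.0, 0.001], [1.0, -0.0, 0.0], [0.0, 0.001, -1.0]] F [ 0.  -0.7  0.1] 7.910207250275439e-06
[-0.373 -0.25   1.988 -0.     1.403  0.18 ]
```

View pics/t3.png

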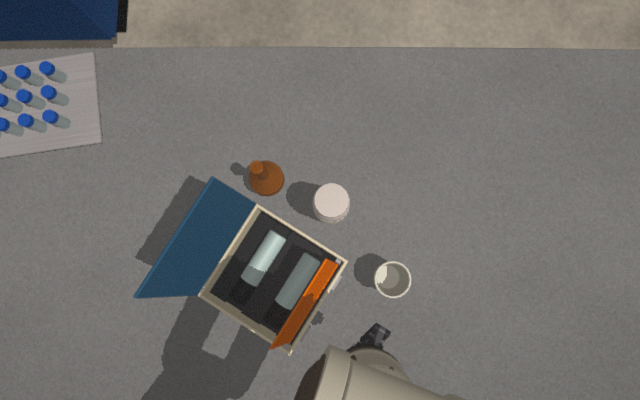

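```bash
python3 - <<'E'
from h import *
def tri(a,b):
    o1,d1=ray("scene",[a]);o2,d2=ray("top",[b]);d1=d1[0];d2=d2[0]
    s=np.linalg.lstsq(np.c_[d1,-d2],o2-o1,rcond=None)[0]
    p,q=o1+s[0]*d1,o2+s[1]*d2;print("world",((p+q)/2).round(3),"gap",np.linalg.norm(p-q).round(3),"case",(Rz.T@((p+q)/2-C)).round(3))
tri((272,43),(310,380)); tri((277,30),(300,395)); tri((262,78),(318,365))
E
```

```text
world [0.385 0.028 0.312] gap 0.055 case [-0.044 -0.096  0.312]
world [0.376 0.043 0.328] gap 0.065 case [-0.059 -0.088  0.328]
world [0.38  0.014 0.251] gap 0.037 case [-0.041 -0.111  0.251]
```

Call:
play_rows:
  moves:
    - [-1,0.7,0,0,0]
    - [-1,0.7,0,0,0]
    - [-1,0.6,0,0,0]
    - [-1,0.5,0,0.1,0]
    - [-1,0,0,0,0]

```text
t: 4.05
tool_pos: [0.4063, 0.005, 0.1453]
tcp_rot: [[0.524, 0.852, 0.002], [0.852, -0.524, 0.0], [0.001, 0.001, -1.0]]
contact_force: [0.1, -0.4, -0.4]
opening: -0.0001
finger_force: 0.0
```

Call:
play_rows:
  moves:
    - [-1,0.2,0,0,0]
    - [-1,0.2,0,0,0]
    - [-1,0.2,0,0,0]
    - [-1,0.2,0,0.1,0]
    - [-1,0.2,0,0.1,0]

```text
t: 4.47
tool_pos: [0.4211, 0.0293, 0.1384]
tcp_rot: [[0.525, 0.851, 0.001], [0.851, -0.525, -0.0], [0.0, 0.001, -1.0]]
contact_force: [-1.1, -1.5, 0.2]
opening: 0.0002
finger_force: 0.6
```

```bash
python3 -c "from h import *;st()"
```

```text
4.47 case tcp [-0.0137 -0.0759  0.1384] R [[0.0, 1.0, 0.001], [1.0, -0.0, 0.0], [0.0, 0.001, -1.0]] F [-0.1 -1.8  0.2] 0.0002416771168215763
```

Call:
play_rows:
  moves:
    - [-1,0.23,0,0.1,0]
    - [-1,0.17,0,0.21,0]
    - [-1,0.17,0,0.21,0]
    - [-1,0.17,0,0.21,0]
    - [-1,0.09,0,0.21,0]

```text
t: 4.88
tool_pos: [0.434, 0.0508, 0.1093]
tcp_rot: [[0.525, 0.851, -0.0], [0.851, -0.525, 0.0], [-0.0, -0.0, -1.0]]
contact_force: [-0.6, 0.8, 2.0]
opening: 0.0001
finger_force: 0.7
```

Call:
play_rows:
  moves:
    - [-1,0.09,0,0.21,0]
    - [-1,0.09,0,0.21,0]
    - [-1,0.06,0,0.2,0]
    - [-1,0.06,0,0.2,0]
    - [-1,0.06,0,0.2,0]

```text
t: 5.3
tool_pos: [0.4396, 0.0596, 0.079]
tcp_rot: [[0.525, 0.851, 0.0], [0.851, -0.525, 0.0], [0.0, 0.0, -1.0]]
contact_force: [-0.2, 0.2, 1.1]
opening: 0.0003
finger_force: 0.8
```

Call:
play_rows:
  moves:
    - [-1,0,0,0.18,0]
    - [-1,0,0,0.18,0]
    - [-1,0,0,0.18,0]
    - [-1,0,0,0.05,0]
    - [-1,0,0,0,0]

```text
t: 5.72
tool_pos: [0.4394, 0.0594, 0.0619]
tcp_rot: [[0.525, 0.851, -0.0], [0.851, -0.525, 0.0], [-0.0, -0.0, -1.0]]
contact_force: [-2.0, 1.6, 6.7]
opening: -0.0002
finger_force: 3.1
```

```bash
python3 -c "from h import *;st()"
```

```text
5.72 case tcp [-0.014  -0.0407  0.0619] R [[-0.0, 1.0, -0.0], [1.0, 0.0, -0.0], [-0.0, -0.0, -1.0]] F [-2.5  0.3  6.7] -0.00017647496366445672
```

Call:
play_rows:
  moves:
    - [-1,0,0,0.07,0]
    - [-1,0,0,0.05,0]
    - [-1,0,0,0,0]
    - [-1,0,0,0,0]
    - [-1,0,0,0,0]

```text
t: 6.13
tool_pos: [0.4399, 0.0593, 0.0611]
tcp_rot: [[0.525, 0.851, 0.002], [0.851, -0.525, -0.0], [0.001, 0.002, -1.0]]
contact_force: [-24.6, -0.0, 62.6]
opening: 0.0001
finger_force: 31.2
```

Call:
play_rows:
  moves:
    - [-1,0,0,-0.4,0]
    - [-1,-0.2,0,-0.8,0]
    - [-1,-0.2,0,-0.9,0]
    - [-1,-0.2,0,-0.9,0]
    - [-1,0,0,-0.9,0]

```text
t: 6.55
tool_pos: [0.4293, 0.0435, 0.1762]
tcp_rot: [[0.525, 0.851, -0.0], [0.851, -0.525, -0.0], [-0.0, -0.0, -1.0]]
contact_force: [0.3, -0.0, -1.0]
opening: -0.0002
finger_force: 0.0
```

Call:
play_rows:
  moves:
    - [-1,0,0,-0.9,0]
    - [-1,0,0,-0.9,0]
    - [-1,0,0,-0.9,0]
    - [-1,0,0,-0.9,0]
    - [-1,0,0,-0.9,0]

```text
t: 6.97
tool_pos: [0.4298, 0.044, 0.3113]
tcp_rot: [[0.525, 0.851, -0.0], [0.851, -0.525, -0.0], [-0.0, -0.0, -1.0]]
contact_force: [0.1, -0.5, -0.3]
opening: -0.0002
finger_force: 0.0
```

```bash
python3 - <<'E'
from h import *;st()
from workcell import get_image,observe
print(np.round(observe()['joint_positions'],3))
b=get_image("top");a=get_image("scene");cv2.imwrite("pics/t4.png",np.vstack([b[60:360,60:460],a[0:300,120:520]])[:,:,::-1])
E
```

```text
6.97 case tcp [-0.0141 -0.0589  0.3113] R [[-0.0, 1.0, -0.0], [1.0, 0.0, -0.0], [-0.0, -0.0, -1.0]] F [ 0.4 -0.4 -0.3] -0.00023919230028816166
[-0.077 -0.167  1.593 -0.     1.716  0.476]
```

View pics/t4.png

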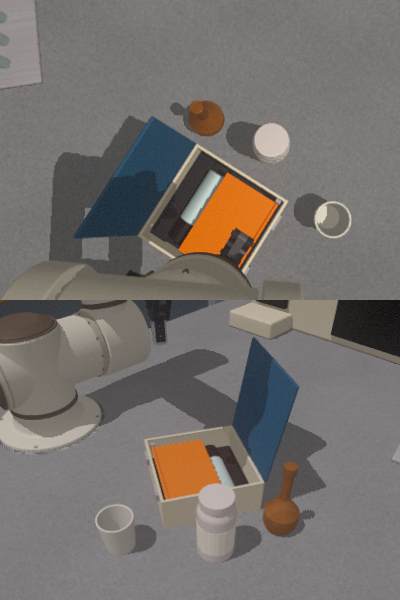

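The flap lies flat, the lamps are in place and the cover is still open. Next I go over the cover to its outer side.

Call:
play_rows:
  moves:
    - [-1,0,0,-0.9,0]
    - [-1,0,0,-0.8,0]
    - [-1,0.8,0,0,0]
    - [-1,0.8,0,0,0]
    - [-1,0.8,0,0,0]

```text
t: 7.48
tool_pos: [0.4683, 0.1059, 0.3608]
tcp_rot: [[0.526, 0.851, 0.0], [0.851, -0.526, -0.0], [0.0, 0.0, -1.0]]
contact_force: [0.4, -2.1, -0.5]
opening: 0.0003
finger_force: 0.0
```

Call:
play_rows:
  moves:
    - [-1,0.8,0,0,0]
    - [-1,0.8,0,0,0]
    - [-1,0.8,0,0,0]
    - [-1,0.8,0,0,0]
    - [-1,0.8,0,0,0]

```text
t: 7.9
tool_pos: [0.5313, 0.2085, 0.3601]
tcp_rot: [[0.525, 0.851, -0.001], [0.851, -0.525, -0.0], [-0.001, -0.001, -1.0]]
contact_force: [0.3, 0.2, 0.5]
opening: 0.0001
finger_force: 0.0
```

Call:
play_rows:
  moves:
    - [-1,0.8,0,0,0]
    - [-1,0.8,0,0,0]
    - [-1,0.8,0,0,0]
    - [-1,0,0,0,0]
    - [-1,0,0,0,0]

```text
t: 8.32
tool_pos: [0.5689, 0.2694, 0.3594]
tcp_rot: [[0.524, 0.852, -0.002], [0.852, -0.524, -0.001], [-0.002, -0.001, -1.0]]
contact_force: [0.2, -0.2, 0.5]
opening: 0.0
finger_force: 0.0
```

```bash
python3 - <<'E'
from h import *;st()
from workcell import get_image,observe
print(np.round(observe()['joint_positions'],3))
b=get_image("top");a=get_image("scene");cv2.imwrite("pics/t5.png",np.vstack([b[60:360,60:460],a[0:300,120:520]])[:,:,::-1])
E
```

```text
8.32 case tcp [-0.0141  0.2061  0.3594] R [[-0.001, 1.0, -0.001], [1.0, 0.001, -0.002], [-0.002, -0.001, -1.0]] F [ 0.3 -0.   0.5] 1.8045878612671795e-05
[ 0.32   0.264  1.047 -0.     1.833  0.872]
```

View pics/t5.png

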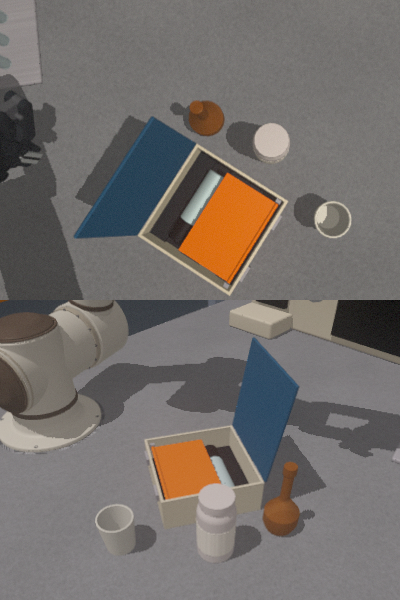

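Both views show the way behind the cover is clear, with the gripper at the left near (20,140) in the top crop. Now I descend behind the cover.

Call:
play_rows:
  moves:
    - [-1,0,0,0.8,0]
    - [-1,0,0,0.8,0]
    - [-1,0,0,0.8,0]
    - [-1,0,0,0.8,0]
    - [-1,0,0,0.8,0]

```text
t: 8.83
tool_pos: [0.5682, 0.2678, 0.2405]
tcp_rot: [[0.526, 0.851, 0.001], [0.851, -0.526, 0.0], [0.001, 0.001, -1.0]]
contact_force: [0.7, 0.3, 0.1]
opening: -0.0001
finger_force: 0.0
```

Call:
play_rows:
  moves:
    - [-1,0,0,0.15,0]
    - [-1,-0.5,0,0,0]
    - [-1,-0.5,0,0,0]
    - [-1,-0.4,0,0,0]
    - [-1,-0.3,0,0,0]

```text
t: 9.25
tool_pos: [0.5414, 0.2243, 0.238]
tcp_rot: [[0.525, 0.851, 0.001], [0.851, -0.525, 0.0], [0.001, 0.001, -1.0]]
contact_force: [0.3, -0.0, 0.0]
opening: 0.0
finger_force: 0.0
```

```bash
python3 -c "from h import *;st()"
```

```text
9.25 case tcp [-0.0138  0.1531  0.238 ] R [[0.0, 1.0, 0.001], [1.0, -0.0, 0.001], [0.001, 0.001, -1.0]] F [0.2 0.1 0. ] 2.5184431352431003e-05
```

Call:
play_rows:
  moves:
    - [-1,-0.2,0,0,0]
    - [-1,-0.2,0,0,0]
    - [-1,-0.2,0,0,0]
    - [-1,-0.2,0,0,0]
    - [-1,-0.2,0,0,0]

```text
t: 9.67
tool_pos: [0.5259, 0.1996, 0.2368]
tcp_rot: [[0.525, 0.851, 0.0], [0.851, -0.525, 0.0], [0.0, -0.0, -1.0]]
contact_force: [0.7, 1.5, 1.8]
opening: -0.0001
finger_force: 1.2
```

Call:
play_rows:
  moves:
    - [-1,-0.2,0,0.03,0]
    - [-1,-0.25,0,0.03,0]
    - [-1,-0.25,0,0.03,0]
    - [-1,-0.25,0,0.03,0]
    - [-1,-0.25,0,0.03,0]

```text
t: 10.08
tool_pos: [0.5068, 0.1687, 0.232]
tcp_rot: [[0.525, 0.851, -0.0], [0.851, -0.525, 0.0], [-0.0, -0.0, -1.0]]
contact_force: [2.0, 1.3, 0.7]
opening: -0.0001
finger_force: 1.4
```

```bash
python3 -c "from h import *;st()"
```

```text
10.08 case tcp [-0.014   0.0877  0.232 ] R [[-0.0, 1.0, -0.0], [1.0, 0.0, -0.0], [-0.0, -0.0, -1.0]] F [1.  2.1 0.7] -0.00013233269338874167
```

Call:
play_rows:
  moves:
    - [-1,-0.23,0,0.03,0]
    - [-1,-0.23,0,0.04,0]
    - [-1,-0.29,0,0.1,0]
    - [-1,-0.29,0,0.11,0]
    - [-1,-0.29,0,0.11,0]

```text
t: 10.5
tool_pos: [0.4858, 0.1345, 0.2202]
tcp_rot: [[0.525, 0.851, 0.0], [0.851, -0.525, 0.0], [0.0, -0.0, -1.0]]
contact_force: [0.4, 1.3, 1.2]
opening: 0.0
finger_force: 1.2
```

Call:
play_rows:
  moves:
    - [-1,-0.29,0,0.12,0]
    - [-1,-0.29,0,0.12,0]
    - [-1,-0.27,0,0.2,0]
    - [-1,-0.27,0,0.2,0]
    - [-1,-0.27,0,0.2,0]

```text
t: 10.92
tool_pos: [0.4639, 0.0991, 0.1947]
tcp_rot: [[0.525, 0.851, 0.0], [0.851, -0.525, 0.0], [0.0, 0.0, -1.0]]
contact_force: [1.4, 2.6, 0.1]
opening: 0.0002
finger_force: 1.1
```

Call:
play_rows:
  moves:
    - [-1,-0.27,0,0.2,0]
    - [-1,-0.2,0,0.26,0]
    - [-1,-0.2,0,0.26,0]
    - [-1,-0.2,0,0.26,0]
    - [-1,-0.2,0,0.26,0]

```text
t: 11.33
tool_pos: [0.4472, 0.0721, 0.1572]
tcp_rot: [[0.525, 0.851, -0.0], [0.851, -0.525, 0.0], [0.0, -0.0, -1.0]]
contact_force: [1.5, 2.0, 1.1]
opening: 0.0
finger_force: 1.0
```

```bash
python3 -c "from h import *;st()"
```

```text
11.33 case tcp [-0.014  -0.0258  0.1572] R [[-0.0, 1.0, -0.0], [1.0, 0.0, 0.0], [0.0, -0.0, -1.0]] F [0.2 2.5 1.1] 3.6456940919474745e-05
```

Call:
play_rows:
  moves:
    - [-1,-0.12,0,0.24,0]
    - [-1,-0.12,0,0.24,0]
    - [-1,-0.11,0,0.24,0]
    - [-1,-0.11,0,0.24,0]
    - [-1,-0.05,0,0.2,0]

```text
t: 11.75
tool_pos: [0.4392, 0.0592, 0.1225]
tcp_rot: [[0.525, 0.851, -0.0], [0.851, -0.525, 0.0], [-0.0, -0.0, -1.0]]
contact_force: [-1.0, -0.2, 1.7]
opening: 0.0
finger_force: 0.9
```

Call:
play_rows:
  moves:
    - [-1,-0.05,0,0.2,0]
    - [-1,-0.05,0,0.2,0]
    - [-1,-0.05,0,0.2,0]
    - [-1,-0.02,0,0.15,0]
    - [-1,-0.02,0,0.15,0]

```text
t: 12.17
tool_pos: [0.4365, 0.0545, 0.0959]
tcp_rot: [[0.525, 0.851, -0.0], [0.851, -0.525, -0.0], [-0.0, -0.0, -1.0]]
contact_force: [-0.5, -0.8, 1.9]
opening: -0.0001
finger_force: 0.9
```

Call:
play_rows:
  moves:
    - [-1,-0.02,0,0.15,0]
    - [-1,-0.02,0,0.15,0]
    - [-1,0,0,0.1,0]
    - [-1,0,0,0,0]
    - [-1,0,0,0,0]

```text
t: 12.58
tool_pos: [0.4358, 0.0536, 0.0842]
tcp_rot: [[0.525, 0.851, -0.0], [0.851, -0.525, 0.0], [-0.0, -0.0, -1.0]]
contact_force: [1.2, 0.0, 0.6]
opening: 0.0001
finger_force: 0.0
```

```bash
python3 -c "from h import *;st()"
```

```text
12.58 case tcp [-0.014  -0.0476  0.0842] R [[-0.0, 1.0, -0.0], [1.0, 0.0, -0.0], [-0.0, -0.0, -1.0]] F [1.  0.6 0.6] 7.677681911905999e-05
```

Call:
play_rows:
  moves:
    - [-1,0,0,0.04,0]
    - [-1,0,0,0.03,0]
    - [-1,0,0,0.02,0]
    - [-1,0,0,0,0]
    - [-1,0,0,0,0]

```text
t: 13.0
tool_pos: [0.4359, 0.0536, 0.0816]
tcp_rot: [[0.525, 0.851, 0.0], [0.851, -0.525, 0.0], [0.0, -0.0, -1.0]]
contact_force: [0.9, 0.5, -1.1]
opening: 0.0001
finger_force: 0.1
```

Call:
play_rows:
  moves:
    - [-1,0,0,0.02,0]
    - [-1,0,0,0.02,0]
    - [-1,0,0,0,0]
    - [-1,0,0,0,0]
    - [-1,0,0,0,0]

```text
t: 13.42
tool_pos: [0.436, 0.0536, 0.0813]
tcp_rot: [[0.525, 0.851, 0.001], [0.851, -0.525, 0.0], [0.0, 0.0, -1.0]]
contact_force: [-7.8, -0.7, 17.2]
opening: 0.0001
finger_force: 8.7
```

The force has risen to 17 N against the rim, so the cover is shut. I retreat straight up.

Call:
play_rows:
  moves:
    - [-1,0,0,-0.2,0]
    - [-1,0,0,-0.8,0]
    - [-1,0,0,-0.9,0]
    - [-1,0,0,-0.9,0]
    - [-1,0,0,-0.9,0]

```text
t: 13.83
tool_pos: [0.4356, 0.0536, 0.1928]
tcp_rot: [[0.525, 0.851, -0.0], [0.851, -0.525, 0.0], [0.0, -0.0, -1.0]]
contact_force: [0.6, 0.1, -0.1]
opening: -0.0
finger_force: 0.0
```

Call:
play_rows:
  moves:
    - [-1,0,0,-0.9,0]
    - [-1,0,0,-0.9,0]
    - [-1,0,0,-0.9,0]
    - [-1,0,0,0,0]
    - [-1,0,0,0,0]

```text
t: 14.25
tool_pos: [0.4363, 0.0536, 0.2735]
tcp_rot: [[0.525, 0.851, 0.002], [0.851, -0.525, 0.0], [0.001, 0.002, -1.0]]
contact_force: [-0.1, 0.1, -0.1]
opening: 0.0001
finger_force: 0.0
```

```bash
python3 - <<'E'
from h import *;st()
from workcell import get_image
b=get_image("top");a=get_image("scene");cv2.imwrite("pics/t6.png",np.vstack([b[60:360,60:460],a[0:300,120:520]])[:,:,::-1])
E
```

```text
14.25 case tcp [-0.0136 -0.0473  0.2735] R [[-0.0, 1.0, 0.002], [1.0, 0.0, 0.001], [0.001, 0.002, -1.0]] F [-0.1  0.  -0.1] 7.562103133623898e-05
```

View pics/t6.png

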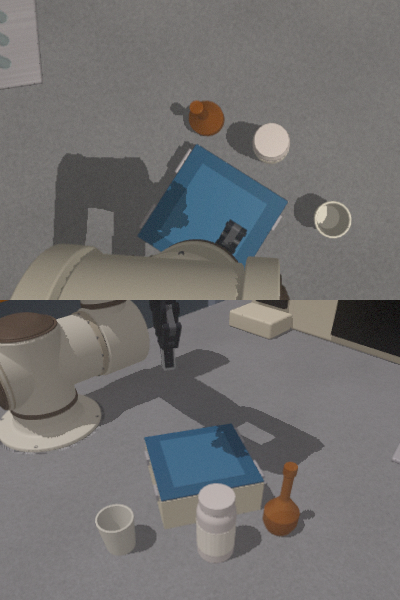

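The cover lies flat on the rim, the bottle, flask and beaker haven't moved, and the tool is clear above.

```bash
python3 -c "from workcell import arm;print(arm.hand_in())"
```

```text
the job is handed in; nothing more can be done
None
```

The flap is folded flat, the blue cover is pressed shut over it, and the job is handed in; the bottle, flask and beaker look unmoved, the arm is clear above, and the hand-in returned no verdict.

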